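# Open the combination lock of the bar's strongbox

## Robot

A 6-joint arm with a two-finger parallel gripper is mounted at the origin on the work surface. World frame = base frame: x ahead of the robot, y to its left, z up, the work surface at z = 0. Lengths are in m, angles in rad, forces in N, time in s.
With the tool pointing down it reaches from about 0.25 to 0.775 m from the base axis. Payload 4 kg.
Tool frame: the origin (TCP) lies midway between the tips of the shut fingers; the grasp point (between the pads) lies 19 mm behind it; z points along the fingers, x is the direction in which the jaws open and shut, and the axes are right-handed (so a half turn about z gives the same grasp; the last joint's range is limited). The gripper opens to 94 mm and grips with 3 to 60 N. Pads are 16 mm wide; open, the fingers measure 119 mm over their backs; the gripper's body (75 mm by 177 mm) begins 78 mm behind the grasp point.
Start: joints at [1.055, 0.087, 1.371, -0, 1.684, -0.103], TCP at [0.221, 0.504, 0.206] pointing down, gripper open.
Joint ranges: [-3.1, 3.1], [-0.76, 2.03], [0.27, 2.55], [-1.08, 4.22], [0.17, 2.65], [-2.57, 2.57]. Speed limits (rad/s): [2.79, 2.79, 3.14, 3.14, 3.14, 3.14].

## Interface

Orientations are given as [roll, pitch, yaw] about the fixed x, y, z axes, in that order (R = Rz(yaw) Ry(pitch) Rx(roll)).
In Python, from bench import robot, eyes, close_job gives the robot as it stands.
- The arm moves only by the shell command python3 -m jog 'ROWS'. ROWS is JSON, a list of rows, each a list of 3 entries, a list of its own where there are three numbers: the turn, a rotation vector about the tool's x, y, z in degrees, then the shift along the tool's x, y, z in mm, then the closure, from -1 (fully open) to 1 (shut). In form: [[[wx, wy, wz], [x, y, z], claw], ...]. A call has 1 to 5 rows; each row is the pose to reach, as a shift and turn from the pose commanded when the call began, along the tool's axes at that moment; what a row does not reach only later rows make up. A row lasts 1/10 s, in which the tool goes at most 50 mm and 8.59 degrees, less where a joint would pass 70% of its speed; a pose out of reach is approached as far as the arm can. A call with a gripper value outside its range is refused whole. The fingers move at their own pace and stop on an object; the grip force is fixed at half the most. Time passes only in rows, so rows that repeat a pose let the fingers close. It gives the time, the measured TCP pose, the force and the opening at its end, in the units of the state.
- robot.get_obs(): the state, without advancing time (a new reading comes with each control period).
- eyes.snapshot(name): name is "scene" or "side" or "wrist"; returns (picture, depth): 420x560x3 uint8, red, green, blue; 420x560 float32, m along the optical axis (not along the pixel's ray), 0 where there is no reading.
- eyes.camera_params(name): a dict with "mtx" (3x3 intrinsics, pixels), "k1" (the pictures are not rectified: a ray, as slopes to the right and down, at radius r is drawn at 1 + k1 r^2 times it, then the intrinsics apply), "world_to_cam" (4x4, takes a point from world to camera coordinates). Camera axes: x right, y up, looking along -z (the intrinsics and any distortion apply to the point x, -y, -z); pixel columns grow to the right and rows downward; lengths in m; the calibration is good to about 2 mm. A picture is of the moment at which its call begins: read the wrist's pose just before it. camera_params takes no time and is no camera call; for the wrist camera it gives the pose at the moment of the call.
- close_job(): hands the job in, once; it reports no verdict.
The state is a dict: "time": time; "joint_positions": joint angles; "qvel": joint speeds; "joint_torque": joint torques, N m; "tool_pos": TCP position; "ee_rot": TCP orientation; "wrist_force": force on the tool from outside, world axes, zero at the start; "wrist_torque": the same for the moment, N m; "width": finger opening in m.
Only numpy, scipy, OpenCV 4.12 (cv2) and the standard library are available. Lean on these libraries where they do the work, as an engineer would, in place of code of your own. Each camera call takes 0.05 s, during which the arm holds its last target. There are 200 camera calls.

## Task

The bar is opening up and the strongbox must be unlocked: first clear the steel measuring jug off its lid by hanging the jug by its handle on the hook stand and letting go. Then turn the lock's dial, click by click, until its pointed nose is at the index ridge beside the shackle, and pull the steel shackle straight up right out of the lock. Finish while still holding the shackle upright and still in the gripper, with its feet a good hand's breadth above the lid; leave the jug hanging, and do not shove or upset the jar, cups, coasters or spoon.

Things in the scene. Friction and masses are not known exactly. Their poses are not given: they have to be found in the camera images.
- jug: Straight open steel jug standing upright on the strongbox lid: 54 mm outside diameter, 85 mm tall, about 160 g. Origin: centre of its underside; z up its axis; one handle on its +y side, in its y-z plane. It can be taken from above across the body near the rim, closing along the jug's x. Let go on the hook, it swings down and hangs about 60 degrees over, below the rod.
- jug_handle (a point): Centre of the opening of the jug's D-shaped handle of 8 mm round bar, 42 mm from the jug's axis along +y, 45 mm above its underside. The opening runs through along x; it spans y 27 to 52 mm from the jug's axis and z 24 to 66 mm above its underside (66 mm: underside of the handle's top bar). Axes as the jug's.
- hook: Dark steel hook stand fixed on the table, left or right of the strongbox (a jar on the other side). Origin: centre of its foot (110 mm diameter, 12 mm thick) on the table, z up. Post 16 mm thick, 196 mm high. At 190 mm height a level rod of 7 mm diameter runs from the post along the stand's own -x for 95 mm, then turns up 16 mm; the tip is 103 mm from the post's axis.
- hook_seat (a point): Middle of the level rod's axis, 52 mm from the post's axis: where the handle should hang (the jug's 27 mm radius needs room from the post). Axes as the stand's: -x along the rod to the tip.
- hook_tip (a point): Centre of the rod's upturned tip, 16 mm above the rod's axis.
- strongbox: Grey steel strongbox, fixed. Origin: on the table under the lock housing, -x the front, z up. Dark lock housing x -55 to 55, y -100 to 80, 100 mm high. Behind it the box, x 55 to 287, y -144 to 144, flat lid also 100 mm high, on which the jug stands. A flat hasp strap 30 mm wide runs over the housing under the shackle's bow, its top at 103 mm.
- dial (a joint): Dial angle (rad): 0 = pointed nose at the index ridge, towards the shackle (strongbox +y), shackle free. Positive = clockwise from above; starts at 0.9 to 2.7, so turn it counterclockwise. Notch clicks every 30 degrees (0.524 rad), 0 is one; about 0.2 N m lifts it out of a notch; let go, it settles in the nearest. Stops at -0.5 and 2.9. Over about 0.3 from 0 the shackle is locked.
- dial_grip (a point): On the dial's axis, 130 mm above the table, 45 mm along strongbox -y from the strongbox origin. Here the upright grip bar is taken: 12 mm thick along the point's x, 46 mm long along its y (+y to the pointed nose), top at 141 mm. Its round skirt, 48 mm in diameter, has its top at 108.5 mm: keep the fingertips above that. Axes turn with the dial.
- dial_nose (a point): Tip of the dial's pointed nose, at the top of the grip bar, 24 mm from the axis.
- shackle: Loose U-shaped steel shackle of 10 mm round bar, 180 g, standing in the housing. Origin: midway between the lower ends of its legs (at the start 55 mm above the table, inside the housing); z up along the legs, which stand at y = -25 and 25 mm. A lug at the foot of the -y leg is held by the dial's disc unless the dial is at 0. The legs have 1 mm play for the first 45 mm: pull straight up.
- shackle_bow (a point): Middle of the shackle's level top bar (bow), on the axis of the 10 mm bar, 90 mm above the shackle's origin, 145 mm above the table at the start, 35 mm along strongbox +y from the strongbox origin. The bar runs along y (level for 26 mm). Take it from above, closing along x. Axes as the shackle's.
- jar: Glass jar with steel lid, 72 mm diameter, 110 mm tall, origin under its centre; to be left alone.
- cup_a: Upturned white plastic cup, 84 mm wide, 110 mm tall, origin under its centre; to be left alone.
- cup_b: Another such cup; to be left alone.
- coasters: Stack of cork coasters, 94 mm diameter, 18 mm high, in front of the strongbox; to be left alone.
- spoon: Bar spoon, 200 mm long, lying in front of the strongbox; to be left alone.

How it is judged:
By the outcome, as a careful person would: the job done as asked, in the order asked, and still so for the second after the job is handed in, while the arm keeps its last pose, push and grip.
It also fails if it takes over 72 s, if anything falls off the work surface, if the arm or the gripper's body presses on something with over 40 N, if the wrist force passes 120 N, or if a joint passes its speed limit or range.

## Working session

There is one attempt and no reset: what is moved stays moved. The work goes in short steps, Python scripts to look and compute and a shell command to move; the robot and the scene stay as the last step left them, time stands still between calls to the robot, and variables do not carry over. Pictures are saved under pics/ and viewed, about 8 in all and at most 12, crops included, and the job is handed in when it is done.

```bash
ls; mkdir -p pics
cat > h.py <<'E'
import numpy as np, cv2, json
from bench import robot, eyes
from scipy.spatial.transform import Rotation as R
def snap(n,out):
    p=eyes.camera_params(n); im,d=eyes.snapshot(n)
    cv2.imwrite(f'pics/{out}.png',im[:,:,::-1]); np.savez(f'pics/{out}.npz',im=im,d=d,mtx=p['mtx'],k1=p['k1'],w=p['world_to_cam'])
    return im,d
def load(o):
    return np.load(f'pics/{o}.npz')
def rays(s,uv):
    uv=np.atleast_2d(np.array(uv,float)); k=float(s['k1'])
    q=cv2.undistortPoints(uv[:,None,:],s['mtx'],np.array([k,0,0,0,0.]))[:,0]
    W=np.linalg.inv(s['w']); d=np.c_[q[:,0],-q[:,1],-np.ones(len(q))]
    return W[:3,3],d@W[:3,:3].T
def plane(s,uv,z):
    o,d=rays(s,uv); return o+d*((z-o[2])/d[:,2])[:,None]
def pts(s,uv):
    uv=np.atleast_2d(np.array(uv)); o,d=rays(s,uv); z=s['d'][uv[:,1].astype(int),uv[:,0].astype(int)]
    return o+d*z[:,None]
def cloud(s):
    v,u=np.nonzero(s['d']>0); uv=np.c_[u,v]; return uv,pts(s,uv)
def proj(s,P):
    P=np.atleast_2d(P); c=P@s['w'][:3,:3].T+s['w'][:3,3]; x=c[:,0]/-c[:,2]; y=-c[:,1]/-c[:,2]; r=1+float(s['k1'])*(x*x+y*y)
    m=s['mtx']; return np.c_[m[0,0]*x*r+m[0,2],m[1,1]*y*r+m[1,2]]
def tool(): 
    o=robot.get_obs(); r=R.from_euler('xyz',o['ee_rot']); return np.array(o['tool_pos']),r
def go(target,Rt=None):
    p,r=tool(); print('shift mm',np.round(r.inv().apply(np.array(target)-p)*1000,1))
    if Rt is not None: print('turn deg',np.round(np.degrees((r.inv()*Rt).as_rotvec()),1))
E
python3 - <<'E'
from h import *
print(robot.get_obs())
a,_=snap('scene','s0');b,_=snap('side','d0')
for n in('s0','d0'):
    s=load(n);print(n,np.linalg.inv(s['w'])[:3].round(2),(s['d']>0).mean())
cv2.imwrite('pics/both.png',cv2.resize(np.vstack([a,b])[:,:,::-1],None,fx=.71,fy=.71))
E
```

```text
pics
{'time': 0.0, 'joint_positions': array([ 1.05488265e+00,  8.79553746e-02,  1.37224239e+00, -3.64443424e-06,
        1.68359451e+00, -1.03126990e-01]), 'qvel': array([-4.15905967e-04, -5.22350942e-04,  1.26280406e-05, -3.90880929e-04,
       -1.16579556e-03, -9.48558509e-05]), 'joint_torque': array([ 7.98518213e-04, -3.40178132e+01, -3.02431798e+01,  7.19336816e-02,
        3.29014950e-02, -1.55703688e-04]), 'tool_pos': array([0.22038792, 0.5033174 , 0.20431   ]), 'ee_rot': array([-3.14136982e+00,  2.18830843e-03,  1.15800948e+00]), 'wrist_force': array([ 0.03847881, -0.51703665, -0.42881191]), 'wrist_torque': array([ 0.01403892, -0.02560638,  0.01556848]), 'width': 0.09394422408406973}
s0 [[ 0.46 -0.47  0.75  1.33]
 [ 0.89  0.27 -0.38 -0.4 ]
 [-0.03  0.84  0.54  0.72]] 0.9959098639455782
d0 [[ 0.92  0.28 -0.29  0.11]
 [-0.4   0.66 -0.64 -0.87]
 [ 0.01  0.7   0.71  1.12]] 0.9959778911564626
```

View pics/s0.png

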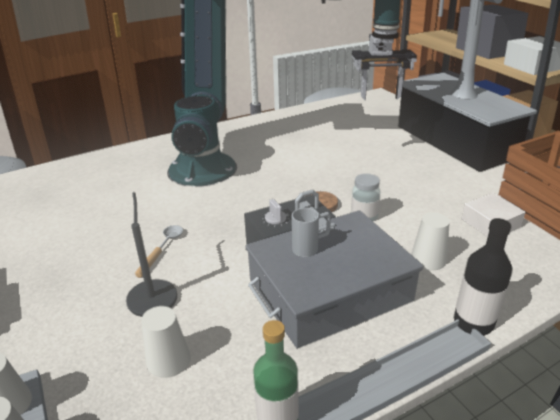

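View pics/d0.png

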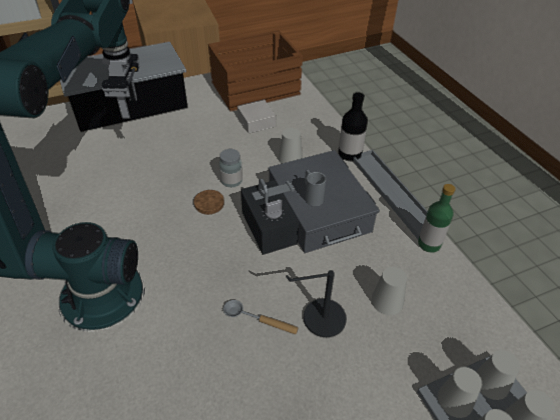

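The scene view shows the jug (305,232) on the lid with its handle at upper right (325,222), the dial (275,212) and the shackle (305,205). In the side view the hook post top is at (330,272), with the rod to (289,278). The jar and coasters are to the left, the cups right and far, and the spoon in front.

Run:
```python
from h import *
C=[];
for n in('s0','d0'):
    s=load(n);uv,P=cloud(s);C.append(P)
    m=(P[:,2]>.095)&(P[:,2]<.106)&(P[:,0]>.25)&(P[:,0]<.9)&(abs(P[:,1])<.35)
    print(n,m.sum(),cv2.minAreaRect((P[m][:,:2]*1000).astype(np.float32)),np.median(P[m][:,2]))
    for lo,hi in((.11,.135),(.14,.155),(.16,.182),(.184,.19),(.19,.22)):
        q=P[(P[:,2]>lo)&(P[:,2]<hi)&(P[:,0]>.25)&(P[:,0]<.85)&(abs(P[:,1])<.35)]
        k=np.unique((q[:,:2]*1000/10).astype(int)*10,axis=0,return_counts=True)
        print(lo,hi,len(q),q.min(0).round(3),q.max(0).round(3))
    np.save(f'pics/{n}c.npy',P)
# top-view map, 1.5 mm/px, colour by height
for n in('s0','d0'):
    P=np.load(f'pics/{n}c.npy'); m=(P[:,0]>.2)&(P[:,0]<.85)&(abs(P[:,1])<.35)&(P[:,2]>.02)&(P[:,2]<.25);P=P[m];P=P[np.argsort(P[:,2])]
    I=np.zeros((440,470),np.uint8); I[(430-(P[:,0]-.2)/.0015).astype(int).clip(0,439),((.35-P[:,1])/.0015).astype(int).clip(0,469)]=(P[:,2]*1000).clip(0,255)
    I=cv2.dilate(I,np.ones((2,2))); cv2.imwrite(f'pics/top_{n}.png',cv2.applyColorMap(I,cv2.COLORMAP_TURBO))
a=cv2.imread('pics/top_s0.png');b=cv2.imread('pics/top_d0.png');cv2.imwrite('pics/top.png',cv2.resize(np.hstack([a,b]),(800,375)))
```

```text
s0 11472 ((667.3717651367188, -13.30975341796875), (464.2904052734375, 673.070556640625), 0.12241742014884949) 0.10139270095375835
0.11 0.135 1828 [ 0.432 -0.349  0.11 ] [0.719 0.334 0.135]
0.14 0.155 398 [ 0.475 -0.308  0.14 ] [0.653 0.109 0.155]
0.16 0.182 565 [ 0.505 -0.308  0.16 ] [0.654 0.068 0.182]
0.184 0.19 141 [ 0.507 -0.308  0.184] [0.652 0.034 0.19 ]
0.19 0.22 156 [ 0.404 -0.308  0.19 ] [ 0.517 -0.273  0.212]
d0 6355 ((669.81005859375, -4.1702880859375), (464.3218688964844, 691.2444458007812), 0.9280086755752563) 0.09971075942796115
0.11 0.135 687 [ 0.438 -0.349  0.11 ] [0.85  0.332 0.135]
0.14 0.155 210 [ 0.475 -0.309  0.14 ] [0.85  0.253 0.155]
0.16 0.182 268 [ 0.497 -0.308  0.16 ] [0.652 0.066 0.182]
0.184 0.19 59 [ 0.415 -0.309  0.184] [0.65  0.034 0.19 ]
0.19 0.22 156 [ 0.403 -0.309  0.19 ] [ 0.513 -0.275  0.209]
```

View pics/top.png

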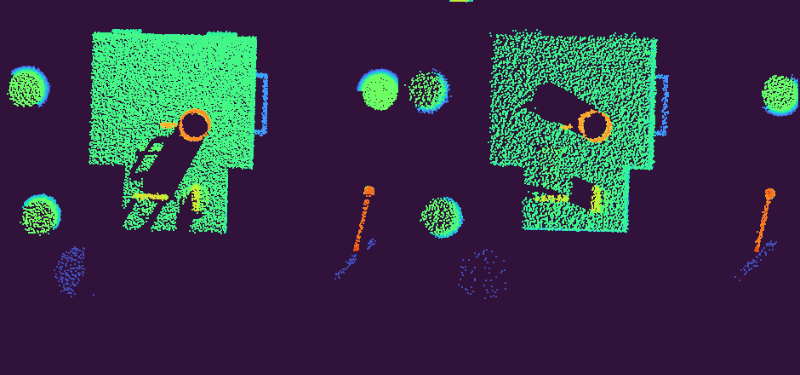

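The height map shows the box slightly yawed. The jug ring's handle is to the left (+y), the dial bar runs along x, the shackle is left of it, and the hook rod comes toward the robot at right.

Run:
```python
from h import *
from scipy.optimize import least_squares
A=[np.load(f'pics/{n}c.npy') for n in('s0','d0')]
P=np.vstack(A)
for Q in A+[P]:
  m=(Q[:,2]>.095)&(Q[:,2]<.106)&(Q[:,0]>.4)&(Q[:,0]<.83)&(abs(Q[:,1]-.04)<.2)
  g=np.zeros((500,500),np.uint8);q=Q[m];g[((q[:,0]-.38)*1000).astype(int).clip(0,499),((q[:,1]+.2)*1000).astype(int).clip(0,499)]=255
  g=cv2.morphologyEx(g,cv2.MORPH_CLOSE,np.ones((9,9)));g=cv2.morphologyEx(g,cv2.MORPH_OPEN,np.ones((25,25)))
  c=max(cv2.findContours(g,0,2)[0],key=cv2.contourArea)
  # box part only
  b=c[c[:,0,1]>(.575-.38)*1000]; print('box rect (x=y*,)',cv2.minAreaRect(b))
def sel(x0,x1,y0,y1,z0,z1,Q=P): return Q[(Q[:,0]>x0)&(Q[:,0]<x1)&(Q[:,1]>y0)&(Q[:,1]<y1)&(Q[:,2]>z0)&(Q[:,2]<z1)]
for Q in A+[P]:
  # jug rim
  q=sel(.58,.68,-.02,.06,.181,.19,Q)
  f=least_squares(lambda p:np.hypot(q[:,0]-p[0],q[:,1]-p[1])-p[2],[.63,0.01,.026],loss='soft_l1',f_scale=.001).x
  h=sel(.55,.72,f[1]+.03,.12,.155,.182,Q); print('jug',f.round(4),'handle mean',h.mean(0).round(4),len(h),'ang',np.degrees(np.arctan2(*(h.mean(0)[:2]-f[:2])[::-1])),'far',np.hypot(*(h[:,:2]-f[:2]).T).max())
  # rod
  q=sel(.40,.50,-.32,-.25,.17,.2,Q); ln=cv2.fitLine(q[:,:2].astype(np.float32),cv2.DIST_HUBER,0,.01,.01).ravel(); print('rod',ln,len(q),'zmax med',np.percentile(q[:,2],[50,90]))
  t=sel(.39,.53,-.33,-.25,.195,.215,Q);
  tp=t[t[:,0]<.45];print('tip',tp.mean(0),tp.max(0),len(tp)); po=sel(.49,.53,-.33,-.25,.192,.2,Q);print('post',po.mean(0),po.min(0),po.max(0))
  f=sel(.40,.62,-.42,-.2,.008,.016,Q);print('foot',cv2.minEnclosingCircle(f[:,:2].astype(np.float32)),len(f)) if len(f) else 0
  # dial bar and shackle
  for nm,r in(('dial',(.44,.55,-.03,.035,.134,.15)),('shk',(.44,.55,.04,.14,.138,.16))):
    q=sel(*r,Q); rc=cv2.minAreaRect((q[:,:2]*1000).astype(np.float32)); print(nm,len(q),q.mean(0).round(4),q.min(0).round(4),q.max(0).round(4),np.array(rc[0]).round(1),np.array(rc[1]).round(1),round(rc[2],1))
np.save('pics/all.npy',P)
```

```text
box rect (x=y*,) ((244.51559448242188, 302.8725891113281), (287.2572937011719, 213.0061492919922), 1.776044249534607)
box rect (x=y*,) ((244.0, 323.5), (288.0, 165.0), 0.0)
box rect (x=y*,) ((245.0, 313.0), (196.0, 292.0), 90.0)
jug [0.6259 0.0073 0.0253] handle mean [0.6262 0.0556 0.1695] 66 ang 89.74700599661209 far 0.060236989896929743
rod [ 0.9744961  -0.22440423  0.45305502 -0.28719774] 78 zmax med [0.19513518 0.19652171]
tip [ 0.41939258 -0.27960674  0.20067065] [ 0.4497646  -0.27319229  0.21182836] 51
post [ 0.50761486 -0.29994617  0.19616535] [ 0.49072573 -0.30812492  0.1921034 ] [ 0.51668285 -0.29244912  0.19929534]
foot ((0.4775851368904114, -0.3005885183811188), 0.0823909193277359) 1166
dial 94 [0.4995 0.0048 0.1411] [ 0.4751 -0.0011  0.1343] [0.5211 0.0131 0.1451] [498.    5.5] [46.  13.8] 2.8
shk 100 [0.4998 0.0839 0.1466] [0.4935 0.0562 0.1383] [0.5046 0.1132 0.1539] [499.4  84.7] [57.  10.9] 88.5
jug [0.6239 0.0074 0.0253] handle mean [0.6223 0.0571 0.1665] 19 ang 91.9147524834827 far 0.058816475328057
rod [ 0.9703816  -0.24157713  0.45842978 -0.290849  ] 144 zmax med 
[... 519 characters left out ...]
jug [0.6255 0.0072 0.0253] handle mean [0.6253 0.0559 0.1689] 85 ang 90.28196180656516 far 0.060291835697130876
rod [ 0.970796   -0.2399065   0.45654136 -0.2895661 ] 222 zmax med [0.19346173 0.19627733]
tip [ 0.41766916 -0.27977064  0.20107071] [ 0.4497646  -0.27319229  0.21182836] 74
post [ 0.50583995 -0.3002594   0.19564567] [ 0.49025919 -0.3081313   0.19208447] [ 0.51668285 -0.29244912  0.19929534]
foot ((0.47856348752975464, -0.2981494069099426), 0.08247455209493637) 2252
dial 162 [0.4974 0.0049 0.1405] [ 0.4744 -0.0026  0.1343] [0.5211 0.0132 0.1457] [497.7   5.3] [15.7 46.7] 89.8
shk 147 [0.4986 0.0832 0.1462] [0.4907 0.0555 0.1383] [0.5046 0.1132 0.1539] [498.   84.4] [57.8 13.8] 88.4
```

```bash
python3 -m jog '[[[0,0,0],[0,20,-50],-1],[[0,0,8],[-40,80,-65],-1],[[0,0,16],[-70,120,-65],-1],[[0,0,24],[-85,170,-65],-1],[[0,0,32],[-100,210,-65],-1]]'
python3 - <<'E'
from h import *
print(robot.get_obs()['joint_positions'].round(3))
go([.624,.0075,.27],R.from_euler('xyz',[np.pi,0,0]))
E
```

```text
time: 0.6
tool_pos: [0.3601, 0.3399, 0.2706]
ee_rot: [-3.142, -0.001, 0.595]
wrist_force: [0.4, 0.6, -0.3]
width: 0.094
[ 0.642 -0.04   1.373  0.     1.808  0.047]
shift mm [ 32.4 423.2   0.6]
turn deg [-0.  -0.  34.1]
```

```bash
python3 -m jog '[[[0,0,8],[5,45,0],-1],[[0,0,16],[10,90,0],-1],[[0,0,24],[15,135,0],-1],[[0,0,34],[18,180,0],-1],[[0,0,34],[20,225,0],-1]]'
python3 - <<'E'
from h import *
go([.57,.0075,.27],R.from_euler('xyz',[np.pi,0,0]))
E
```

```text
time: 1.1
tool_pos: [0.5037, 0.1653, 0.2697]
ee_rot: [-3.142, 0.001, 0.003]
wrist_force: [0.6, 0.6, 0.8]
width: 0.0943
shift mm [ 65.9 158.   -0.4]
turn deg [-0.   0.1  0.2]
```

```bash
python3 -m jog '[[[0,0,0],[20,45,-20],-1],[[0,0,0],[45,90,-30],-1],[[0,0,0],[65,135,-30],-1],[[0,0,0],[66,158,-30],-1],[[0,0,0],[66,158,-30],-1]]'
python3 - <<'E'
from h import *
snap('wrist','w0'); s=load('w0');print(np.linalg.inv(s['w'])[:3].round(3),s['mtx'],(s['d']>0).mean())
E
```

```text
time: 1.6
tool_pos: [0.5703, 0.0056, 0.2989]
ee_rot: [3.141, 0.002, 0.0]
wrist_force: [0.4, -0.2, -0.0]
width: 0.0939
[[ 1.    -0.002  0.001  0.571]
 [ 0.002  0.962  0.274  0.085]
 [-0.001 -0.274  0.962  0.478]] [[349.7203251    0.         283.94861859]
 [  0.         349.7203251  208.65395313]
 [  0.           0.           1.        ]] 0.9959906462585034
```

View pics/w0.png

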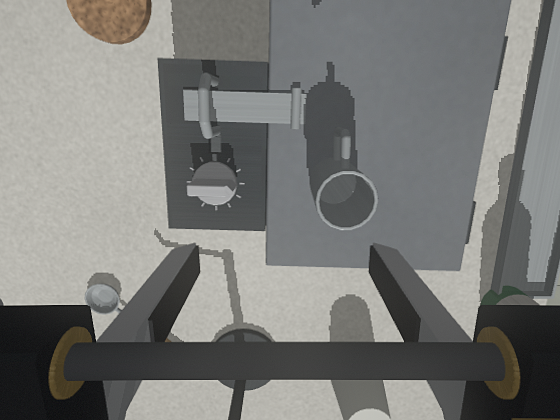

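The wrist view shows the jug rim at (346,199) with the handle straight up (+y). The dial bar runs from (188,190) to its pointed nose at (236,185), which points +x, so the angle is about π/2. The shackle is at (205,105) and the index ridge at (216,143).

Run:
```python
from h import *
from scipy.optimize import least_squares
s=load('w0');uv,P=cloud(s)
def sel(x0,x1,y0,y1,z0,z1): 
    m=(P[:,0]>x0)&(P[:,0]<x1)&(P[:,1]>y0)&(P[:,1]<y1)&(P[:,2]>z0)&(P[:,2]<z1); return P[m]
q=sel(.58,.68,-.03,.05,.181,.19)
f=least_squares(lambda p:np.hypot(q[:,0]-p[0],q[:,1]-p[1])-p[2],[.63,0.01,.026],loss='soft_l1',f_scale=.001).x;print('jug',f,len(q))
h=sel(.58,.68,f[1]+.031,.09,.15,.185);l=cv2.fitLine(h[:,:2].astype(np.float32),2,0,.01,.01).ravel();print('handle',h.mean(0),l,len(h),'max r',np.hypot(*(h[:,:2]-f[:2]).T).max(),np.percentile(h[:,2],[5,50,95]))
d=sel(.46,.535,-.035,.045,.134,.15);print('dial',cv2.minAreaRect((d[:,:2]*1000).astype(np.float32)),d.mean(0),d[:,0].min(),d[:,0].max())
for a in np.arange(d[:,0].min(),d[:,0].max(),.005):
    k=d[(d[:,0]>=a)&(d[:,0]<a+.005)];print(round(a,3),k[:,1].min().round(4),k[:,1].max().round(4))
b=sel(.46,.535,.045,.12,.14,.155);print('shk',cv2.minAreaRect((b[:,:2]*1000).astype(np.float32)),b.mean(0),b.min(0),b.max(0))
k=sel(.46,.535,-.045,.055,.105,.1115);print('skirt',cv2.minEnclosingCircle((k[:,:2]*1000).astype(np.float32)),len(k))
for z,e in((.0995,'lid'),):
    pp=plane(s,[[270,60],[266,262],[266,225],[168,225],[160,60],[461,270]],.1);print(pp.round(4))
```

```text
jug [0.62405423 0.00937922 0.02538496] 728
handle [0.62320661 0.05490805 0.17112791] [ 0.02059405 -0.9997879   0.6232066   0.05490805] 335 max r 0.059410486161606796 [0.16086816 0.17253677 0.17445294]
dial ((496.1102600097656, 7.616095542907715), (12.178391456604004, 45.643211364746094), 88.32864379882812) [0.49573886 0.00841233 0.14061765] 0.4733637395457353 0.5189207073223223
0.473 0.0026 0.0141
0.478 0.0026 0.014
0.483 0.0027 0.0139
0.488 0.0029 0.0139
0.493 0.0015 0.0137
0.498 0.0016 0.0135
0.503 0.0017 0.0134
0.508 0.0013 0.0131
0.513 0.0023 0.0128
0.518 0.0069 0.008
shk ((496.8824768066406, 87.31035614013672), (48.736568450927734, 10.045500755310059), 88.81900024414062) [0.49757614 0.08769579 0.1470027 ] [0.49147144 0.06299835 0.14009285] [0.50218238 0.11164573 0.15156268]
skirt ((493.9352722167969, 9.89966106414795), 25.87587547302246) 806
[[ 0.5562  0.1318  0.1   ]
 [ 0.5494 -0.0878  0.1   ]
 [ 0.5499 -0.042   0.1   ]
 [ 0.4385 -0.0422  0.1   ]
 [ 0.4464  0.1314  0.1   ]
 [ 0.7786 -0.0972  0.1   ]]
```

```bash
python3 -m jog '[[[0,0,0],[30,-2,0],-1],[[0,0,0],[54,-2,0],-1],[[0,0,0],[54,-2,40],-1],[[0,0,0],[54,-2,80],-1],[[0,0,0],[54,-2,100],-1]]' && python3 -m jog '[[[0,0,0],[0,0,20],-1],[[0,0,0],[0,0,40],-1],[[0,0,0],[0,0,46],-1],[[0,0,0],[0,0,46],-1]]'
python3 - <<'E'
from h import *
go([.6245,.008,.153],R.from_euler('xyz',[np.pi,0,0]))
E
python3 -m jog '[[[0,0,0],[0,0,0],0.2],[[0,0,0],[0,0,0],0.2],[[0,0,0],[0,0,0],0.5],[[0,0,0],[0,0,0],0.7],[[0,0,0],[0,0,0],1]]';python3 -m jog '[[[0,0,0],[0,0,0],1],[[0,0,0],[0,0,0],1],[[0,0,0],[0,0,0],1]]'
```

```text
time: 2.15
tool_pos: [0.6219, 0.0138, 0.1955]
ee_rot: [-3.14, 0.007, 0.008]
wrist_force: [0.4, 0.2, -0.5]
width: 0.0944
time: 2.55
tool_pos: [0.6229, 0.013, 0.153]
ee_rot: [-3.141, 0.003, 0.008]
wrist_force: [-0.5, -0.2, -0.8]
width: 0.0937
shift mm [1.5 5.  0. ]
turn deg [-0.   0.2  0.4]
time: 3.05
tool_pos: [0.6241, 0.0116, 0.1547]
ee_rot: [-3.142, -0.001, 0.006]
wrist_force: [0.5, -0.0, -0.2]
width: 0.0567
time: 3.35
tool_pos: [0.624, 0.0116, 0.1545]
ee_rot: [3.142, -0.0, 0.006]
wrist_force: [-0.6, 0.0, 2.2]
width: 0.0524
```

```bash
python3 -m jog '[[[0,0,0],[0,0,-5],1],[[0,0,0],[0,0,-15],1],[[0,0,0],[0,0,-30],1],[[0,0,0],[0,0,-55],1],[[0,0,0],[0,0,-80],1]]' && python3 -m jog '[[[0,0,0],[0,0,-30],1],[[0,0,0],[0,0,-50],1],[[0,0,0],[0,0,-50],1]]'
python3 - <<'E'
from h import *
snap('scene','s1');snap('wrist','w1');print(robot.get_obs()['wrist_force'])
s=load('w1');uv,P=cloud(s);p,r=tool();print(p)
from scipy.optimize import least_squares
q=P[(abs(P[:,0]-p[0])<.035)&(abs(P[:,1]-p[1])<.04)&(P[:,2]>p[2]+.025)&(P[:,2]<p[2]+.04)]
print(len(q),np.percentile(q[:,2],[10,50,90]))
f=least_squares(lambda p:np.hypot(q[:,0]-p[0],q[:,1]-p[1])-p[2],[p[0],p[1],.026],loss='soft_l1',f_scale=.001).x;print('jug',f)
h=P[(abs(P[:,0]-f[0])<.02)&(P[:,1]>f[1]+.031)&(P[:,1]<f[1]+.075)&(P[:,2]>p[2]-.01)&(P[:,2]<p[2]+.04)];print('handle',h.mean(0),h.max(0),len(h),np.percentile(h[:,2],[50,95]),cv2.fitLine(h[:,:2].astype(np.float32),2,0,.01,.01).ravel())
im=load('w1')['im'];a=load('s1')['im'];cv2.imwrite('pics/v1.png',np.hstack([im[:,100:480],a[60:480,120:520]] if False else [im,]) [:,:,::-1])
E
```

```text
time: 3.85
tool_pos: [0.6238, 0.0117, 0.236]
ee_rot: [-3.141, -0.0, 0.006]
wrist_force: [0.4, 0.5, -1.3]
width: 0.0524
time: 4.15
tool_pos: [0.6254, 0.0116, 0.2902]
ee_rot: [3.141, -0.01, 0.006]
wrist_force: [-0.3, -0.2, -0.4]
width: 0.0522
[ 0.30979928 -0.40055455 -2.20035027]
[0.62407889 0.01164501 0.28498903]
4108 [0.31172138 0.31696798 0.31896638]
jug [0.62466625 0.01024645 0.02546313]
handle [0.62397093 0.05600454 0.30353508] [0.6280608  0.06903295 0.3081382 ] 1041 [0.30539876 0.30719874] [ 0.01780602 -0.99984145  0.6239709   0.05600454]
```

View pics/v1.png

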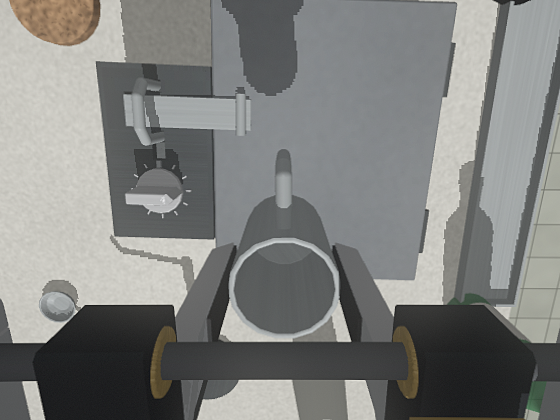

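The jug is held upright, with the rim ellipse at (285,285) and the handle at (284,175). I'm moving to the wait pose in front of the rod tip.

```bash
python3 -m jog '[[[0,0,0],[-25,5,-15],1],[[0,0,0],[-65,20,-20],1],[[0,0,4],[-105,45,-20],1],[[0,0,8],[-145,70,-20],1],[[0,0,12],[-180,100,-20],1]]' && python3 -m jog '[[[0,0,2],[-35,35,0],1],[[0,0,2],[-55,70,0],1],[[0,0,2],[-65,105,0],1],[[0,0,2],[-70,125,0],1],[[0,0,2],[-70,125,0],1]]'
python3 - <<'E'
from h import *
go([.373,-.3095,.2065],R.from_euler('xyz',[np.pi,0,np.radians(-14.5)]))
E
```

```text
time: 4.75
tool_pos: [0.442, -0.0894, 0.3024]
ee_rot: [-3.141, 0.003, -0.205]
wrist_force: [0.4, -2.2, -1.3]
width: 0.0524
time: 5.25
tool_pos: [0.349, -0.199, 0.3024]
ee_rot: [-3.141, 0.003, -0.243]
wrist_force: [0.6, -0.3, -1.8]
width: 0.0527
shift mm [ 50.2 101.5  95.6]
turn deg [-0.   0.2  0.6]
```

```bash
python3 -m jog '[[[0,0,0],[0,35,0],1],[[0,0,0],[10,70,0],1],[[0,0,0],[20,95,10],1],[[0,0,0],[30,101,30],1],[[0,0,0],[30,101,60],1]]' && python3 -m jog '[[[0,0,0],[0,0,0],1],[[0,0,0],[0,0,0],1]]'
python3 - <<'E'
from h import *
snap('wrist','w2');p,r=tool();print(p,r.as_euler('xyz'))
s=load('w2');uv,P=cloud(s)
q=P[(P[:,0]>.38)&(P[:,0]<.52)&(P[:,1]>-.34)&(P[:,1]<-.24)&(P[:,2]>.18)&(P[:,2]<.2)]
l=cv2.fitLine(q[:,:2].astype(np.float32),2,0,.01,.01).ravel();print('rod',l,len(q),np.percentile(q[:,2],[50,90]))
t=P[(P[:,0]>.38)&(P[:,0]<.45)&(P[:,1]>-.34)&(P[:,1]<-.24)&(P[:,2]>.2)&(P[:,2]<.22)];print('tip',t.mean(0),t.min(0),t.max(0),len(t))
R_=r.inv().apply(P-p)
h=R_[(abs(R_[:,0])<.015)&(R_[:,1]<-.03)&(R_[:,1]>-.075)&(R_[:,2]<.005)&(R_[:,2]>-.035)];print('handle in tool',h.mean(0),h.min(0),h.max(0),len(h))
E
```

```text
time: 5.75
tool_pos: [0.3574, -0.3037, 0.2432]
ee_rot: [-3.141, -0.001, -0.239]
wrist_force: [0.3, 0.4, -1.9]
width: 0.0524
time: 5.95
tool_pos: [0.3561, -0.3018, 0.2433]
ee_rot: [-3.139, 0.002, -0.237]
wrist_force: [0.6, -0.6, -1.1]
width: 0.0523
[ 0.35651762 -0.30239124  0.24491887] [-3.14144753e+00 -4.26441743e-04 -2.37189855e-01]
rod [ 0.977259   -0.21204934  0.47027797 -0.29079014] 2022 [0.19307321 0.19600294]
tip [ 0.40268525 -0.27889152  0.20717754] [ 0.38007106 -0.30070787  0.20007305] [ 0.41264734 -0.27284106  0.21915486] 173
handle in tool [-0.00089998 -0.04453211 -0.01542058] [-0.00483307 -0.05777092 -0.01974154] [ 0.00313333 -0.03002206  0.00392626] 1007
```

View pics/w2.png

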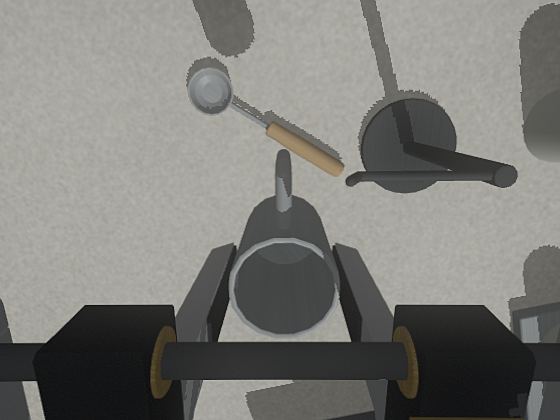

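The handle at (283,165) and the rod from (350,180) to (505,175) are nearly aligned. Next I'm measuring the rod in the tool frame.

Run:
```python
from h import *
p,r=tool()
for n in('w2','s0','d0'):
    s=load(n);uv,P=cloud(s)
    q=P[(P[:,0]>.418)&(P[:,0]<.485)&(P[:,1]>-.32)&(P[:,1]<-.25)&(P[:,2]>.175)&(P[:,2]<.2)]
    l=cv2.fitLine(q[:,:2].astype(np.float32),2,0,.01,.01).ravel()
    T=r.inv().apply(q-p); m=cv2.fitLine(T[:,:2].astype(np.float32),2,0,.01,.01).ravel()
    k=m[1]/m[0]; print(n,len(q),'world deg',np.degrees(np.arctan2(l[1],l[0])),'tool slope deg',np.degrees(np.arctan(k)),'y at x=60,110 mm',[(m[3]+k*(x-m[2])).round(4) for x in(.06,.11)],'top z',np.percentile(q[:,2],[50,90,98]))
    c=P[(P[:,0]>.36)&(P[:,0]<.418)&(P[:,1]>-.3)&(P[:,1]<-.25)&(P[:,2]>.198)&(P[:,2]<.215)];T=r.inv().apply(c-p);T=T[T[:,0]>.03]
    print(' tip tool',T.mean(0),T.min(0),T.max(0),len(T))
    c=P[(P[:,0]>.485)&(P[:,0]<.53)&(P[:,1]>-.32)&(P[:,1]<-.28)&(P[:,2]>.193)&(P[:,2]<.2)];T=r.inv().apply(c-p);print(' post tool',T.mean(0),len(T),cv2.minEnclosingCircle((T[:,:2]*1000).astype(np.float32)))
```

```text
w2 1079 world deg -13.200564 tool slope deg -0.38939494 y at x=60,110 mm [np.float32(-0.0375), np.float32(-0.0379)] top z [0.19279646 0.19386951 0.19446585]
 tip tool [ 0.04252756 -0.0376041   0.03865945] [ 0.03750967 -0.04048448  0.03428393] [ 0.04902146 -0.03339309  0.04687176] 158
 post tool [ 0.14078818 -0.03799647  0.0496252 ] 569 ((137.42706298828125, -39.21595001220703), 14.677084922790527)
s0 54 world deg -13.759929 tool slope deg 0.170233 y at x=60,110 mm [np.float32(-0.0375), np.float32(-0.0373)] top z [0.19513518 0.19634558 0.19680858]
 tip tool [ 0.04598402 -0.03662517  0.03964468] [ 0.04004457 -0.03971888  0.03311404] [ 0.05244686 -0.03314545  0.04610473] 26
 post tool [ 0.14380214 -0.03801551  0.04859748] 55 ((139.14865112304688, -40.195777893066406), 15.705081939697266)
d0 91 world deg -13.853534 tool slope deg 0.26336953 y at x=60,110 mm [np.float32(-0.0356), np.float32(-0.0354)] top z [0.19220045 0.195345   0.19648904]
 tip tool [ 0.04299162 -0.0353035   0.03873324] [ 0.03940827 -0.03808298  0.03584222] [ 0.04711474 -0.0330553   0.04552187] 13
 post tool [ 0.14163272 -0.03635752  0.04963527] 37 ((138.18374633789062, -37.48221206665039), 14.155509948730469)
```

```bash
python3 -m jog '[[[0,0,0],[0,2,15],1],[[0,0,0],[0,2,30],1],[[0,0,0],[0,2,38],1],[[0,0,0],[0,2,38],1],[[0,0,0],[0,2,38],1]]' && python3 -m jog '[[[0,0,0],[15,0,0],1],[[0,0,0],[30,0,0],1],[[0,0,0],[40,0,0],1],[[0,0,0],[50,0,0],1],[[0,0,0],[50,0,0],1]]'
python3 - <<'E'
from h import *
snap('wrist','w3');p,r=tool();print(p,robot.get_obs()['wrist_force'])
go([.3565+.094*np.cos(.237),-.3024-.094*np.sin(.237),.2065])
s=load('w3')
cv2.imwrite('pics/w3c.png',cv2.resize(s['im'][80:320,180:460,::-1],None,fx=2,fy=2))
E
```

```text
time: 6.5
tool_pos: [0.3554, -0.3048, 0.2061]
ee_rot: [-3.141, 0.0, -0.238]
wrist_force: [-0.5, -0.3, -2.6]
width: 0.0524
time: 7.0
tool_pos: [0.405, -0.3169, 0.2062]
ee_rot: [-3.141, -0.0, -0.238]
wrist_force: [-0.3, 0.9, -1.8]
width: 0.0523
[ 0.40437865 -0.31671831  0.20623734] [-0.15767207  1.08689213 -1.58924365]
shift mm [44.1 -2.7 -0.3]
```

View pics/w3c.png

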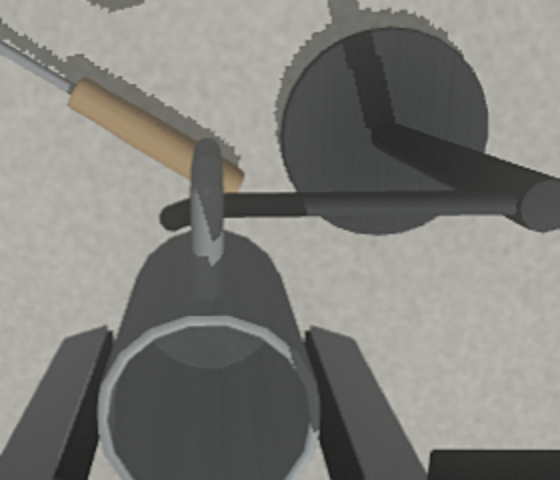

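The handle has passed over the upturned tip, and the rod runs through the opening. Next I slide it to the seat and lower it.

```bash
python3 -m jog '[[[0,0,0],[15,0,0],1],[[0,0,0],[30,0,0],1],[[0,0,0],[44,0,0],1],[[0,0,0],[44,0,0],1],[[0,0,0],[44,0,0],1]]' && python3 -m jog '[[[0,0,0],[0,0,8],1],[[0,0,0],[0,0,14],1],[[0,0,0],[0,0,18],1],[[0,0,0],[0,0,20],1],[[0,0,0],[0,0,22],1]]' && python3 -m jog '[[[0,0,0],[0,0,1],1],[[0,0,0],[0,0,2],1],[[0,0,0],[0,0,2],1]]'; python3 -c "
from h import *
o=robot.get_obs();print(o['tool_pos'],o['wrist_force'],o['wrist_torque'])"
```

```text
time: 7.55
tool_pos: [0.4462, -0.3269, 0.2061]
ee_rot: [-3.141, 0.001, -0.238]
wrist_force: [0.0, 0.0, -2.1]
width: 0.0524
time: 8.05
tool_pos: [0.4467, -0.327, 0.184]
ee_rot: [-3.141, 0.0, -0.238]
wrist_force: [-0.5, -0.0, -2.1]
width: 0.052
time: 8.35
tool_pos: [0.4469, -0.3271, 0.1823]
ee_rot: [-3.142, -0.0, -0.238]
wrist_force: [-0.5, 0.5, -1.9]
width: 0.0524
[ 0.44691705 -0.32710795  0.18226683] [-0.47319032  0.4706255  -1.88173009] [-0.14107802  0.0949964  -0.00492554]
```

```bash
python3 -m jog '[[[0,0,0],[0,0,0.5],1],[[0,0,0],[0,0,1],1],[[0,0,0],[0,0,1],1]]' && python3 -m jog '[[[0,0,0],[0,0,0.5],1],[[0,0,0],[0,0,1],1],[[0,0,0],[0,0,1],1]]' && python3 -m jog '[[[0,0,0],[0,0,0.5],1],[[0,0,0],[0,0,1],1],[[0,0,0],[0,0,1],1]]'
```

```text
time: 8.65
tool_pos: [0.4471, -0.3272, 0.1817]
ee_rot: [3.141, -0.001, -0.238]
wrist_force: [-0.1, 0.5, 0.4]
width: 0.0524
time: 8.95
tool_pos: [0.4471, -0.3272, 0.1813]
ee_rot: [3.141, -0.001, -0.238]
wrist_force: [-0.8, 1.1, 4.5]
width: 0.0525
time: 9.25
tool_pos: [0.4471, -0.3273, 0.1809]
ee_rot: [3.141, -0.002, -0.238]
wrist_force: [-1.8, 0.1, 6.9]
width: 0.0525
```

```bash
python3 -m jog '[[[0,0,0],[0,0,-1],1],[[0,0,0],[0,0,-1],1],[[0,0,0],[0,0,-1],-0.3],[[0,0,0],[0,0,-1],-0.5],[[0,0,0],[0,0,-1],-1]]' && python3 -m jog '[[[0,0,0],[0,0,0],-1],[[0,0,0],[0,0,0],-1],[[0,0,0],[0,0,0],-1],[[0,0,0],[0,0,0],-1],[[0,0,0],[0,0,0],-1]]'
python3 - <<'E'
from h import *
a,_=snap('side','d4');b,_=snap('wrist','w4')
cv2.imwrite('pics/v4.png',cv2.resize(np.hstack([cv2.resize(a[220:360,210:400],(570,420)),b[:,:]]),(800,297))[:,:,::-1])
E
```

```text
time: 9.75
tool_pos: [0.4467, -0.3269, 0.1793]
ee_rot: [-3.141, 0.001, -0.238]
wrist_force: [0.1, 0.4, 0.7]
width: 0.0731
time: 10.25
tool_pos: [0.4469, -0.3271, 0.1802]
ee_rot: [-3.141, -0.0, -0.238]
wrist_force: [0.1, -0.3, -0.2]
width: 0.0939
```

View pics/v4.png

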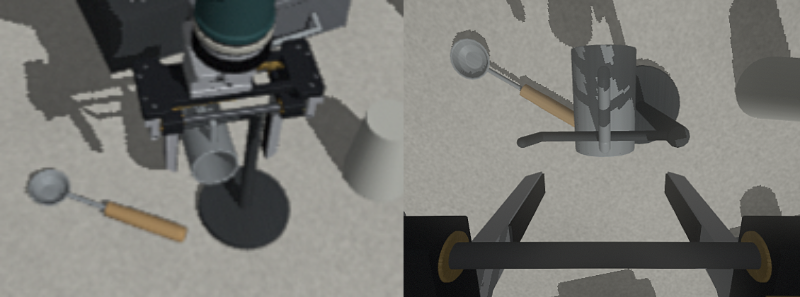

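The jug hangs on the rod (wrist pane: it is under the rod near the middle, clear of the fingers). Next I raise the gripper and go to the dial.

```bash
python3 -m jog '[[[0,0,0],[0,0,-20],-1],[[0,0,0],[0,0,-45],-1],[[0,0,0],[0,0,-80],-1],[[0,0,0],[0,0,-115],-1],[[0,0,8],[0,0,-120],-1]]' && python3 -m jog '[[[0,0,8],[0,-40,0],-1],[[0,0,16],[0,-85,0],-1],[[0,0,24],[0,-130,0],-0.5],[[0,0,32],[0,-175,0],0.0],[[0,0,40],[0,-210,0],0.15]]'
python3 - <<'E'
from h import *
go([.4965,.007,.26],R.from_euler('xyz',[np.pi,0,np.radians(-91.5)]))
E
```

```text
time: 10.85
tool_pos: [0.448, -0.3281, 0.3062]
ee_rot: [3.138, -0.009, -0.381]
wrist_force: [0.9, -0.7, 0.5]
width: 0.0939
time: 11.35
tool_pos: [0.5249, -0.1297, 0.3005]
ee_rot: [-3.141, -0.0, -1.081]
wrist_force: [0.6, -0.7, -0.1]
width: 0.0739
shift mm [-134.   -39.3   40.5]
turn deg [-0.   0.  29.6]
```

```bash
python3 -m jog '[[[0,0,8],[-40,-12,10],0.15],[[0,0,16],[-80,-24,20],0.15],[[0,0,24],[-115,-34,30],0.15],[[0,0,29.6],[-134,-39.3,40],0.15],[[0,0,29.6],[-134,-39.3,40],0.15]]' && python3 -m jog '[[[0,0,0],[0,0,0],0.15],[[0,0,0],[0,0,0],0.15]]'
python3 - <<'E'
from h import *
snap('wrist','w5');p,r=tool();print(p,r.as_euler('xyz',True),robot.get_obs()['joint_positions'].round(2))
s=load('w5');uv,P=cloud(s);
d=P[(abs(P[:,0]-.497)<.045)&(abs(P[:,1]-.007)<.035)&(P[:,2]>.135)&(P[:,2]<.147)]
print(len(d),cv2.minAreaRect((d[:,:2]*1000).astype(np.float32)),d.max(0),d.min(0))
b=P[(abs(P[:,0]-.497)<.035)&(P[:,1]>.045)&(P[:,1]<.12)&(P[:,2]>.138)&(P[:,2]<.155)]
print(len(b),cv2.minAreaRect((b[:,:2]*1000).astype(np.float32)),b.max(0),b.min(0))
cv2.imwrite('pics/w5c.png',s['im'][:,:,::-1])
E
```

```text
time: 11.85
tool_pos: [0.4941, 0.007, 0.2592]
ee_rot: [3.139, 0.001, -1.589]
wrist_force: [-0.2, -0.6, 0.0]
width: 0.0401
time: 12.05
tool_pos: [0.4958, 0.0036, 0.2609]
ee_rot: [-3.14, -0.001, -1.593]
wrist_force: [0.4, -0.9, 0.9]
width: 0.0401
[0.49588946 0.00352396 0.26087442] [-1.79935947e+02 -2.25208301e-02 -9.12925015e+01] [-0.11 -0.04  1.39 -0.    1.79  1.49]
621 ((496.8276672363281, 7.243206977844238), (12.322870254516602, 44.892120361328125), 89.68482208251953) [0.51927271 0.01352802 0.14401242] [0.47437983 0.00099151 0.13513888]
628 ((497.2132263183594, 87.56660461425781), (53.0473747253418, 9.997265815734863), 87.80697631835938) [0.50260285 0.11401413 0.15084475] [0.49158809 0.06100866 0.13800918]
```

View pics/w5c.png

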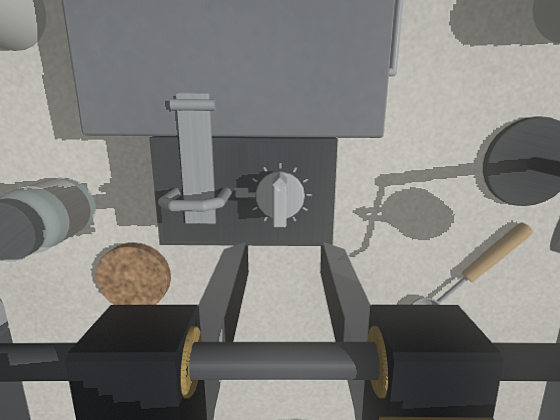

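The dial nose is up (+x) at (280,180) and the index ridge at (248,192), toward the shackle. The open fingers are clear.

```bash
python3 -m jog '[[[0,0,0],[-3.5,-0.7,40],0.15],[[0,0,0],[-3.5,-0.7,80],0.15],[[0,0,0],[-3.5,-0.7,110],0.15],[[0,0,0],[-3.5,-0.7,130],0.15],[[0,0,0],[-3.5,-0.7,135],0.15]]' && python3 -m jog '[[[0,0,0],[0,0,0],0.15],[[0,0,0],[0,0,0],0.15]]'
python3 - <<'E'
from h import *
go([.4967,.0072,.114],R.from_euler('xyz',[np.pi,0,np.radians(-91.5)]))
E
```

```text
time: 12.6
tool_pos: [0.4947, 0.0072, 0.1225]
ee_rot: [3.136, 0.0, -1.594]
wrist_force: [0.3, -0.8, -1.1]
width: 0.0401
time: 12.8
tool_pos: [0.4973, 0.0076, 0.127]
ee_rot: [-3.139, -0.0, -1.593]
wrist_force: [0.1, 0.3, 0.2]
width: 0.0397
shift mm [ 0.4  0.7 13. ]
turn deg [-0.2 -0.   0.2]
```

```bash
python3 -m jog '[[[0,0,0],[0.3,0.5,8],0.15],[[0,0,0],[0.3,0.5,12.5],0.15],[[0,0,0],[0.3,0.5,12.5],0.5],[[0,0,0],[0.3,0.5,12.5],0.7],[[0,0,0],[0.3,0.5,12.5],1]]' && python3 -m jog '[[[0,0,0],[0,0,0],1],[[0,0,0],[0,0,0],1],[[0,0,0],[0,0,0],1]]'; python3 -c "
from h import *
o=robot.get_obs();print(o['tool_pos'],o['wrist_force'],o['wrist_torque'])"
```

```text
time: 13.3
tool_pos: [0.4958, 0.008, 0.113]
ee_rot: [-3.141, 0.0, -1.592]
wrist_force: [0.4, -0.0, 0.1]
width: 0.0192
time: 13.6
tool_pos: [0.4957, 0.0078, 0.113]
ee_rot: [-3.141, -0.0, -1.593]
wrist_force: [0.2, -0.8, 0.1]
width: 0.012
[0.49574142 0.00778665 0.11300973] [ 0.24283209 -0.76661578  0.10600425] [-0.0436052   0.2267031  -0.06823808]
```

```bash
python3 -m jog '[[[0,0,-6],[0,0,0],1],[[0,0,-12],[0,0,0],1],[[0,0,-18],[0,0,0],1],[[0,0,-24],[0,0,0],1],[[0,0,-30],[0,0,0],1]]' && python3 -m jog '[[[0,0,-6],[0,0,0],1],[[0,0,-12],[0,0,0],1],[[0,0,-18],[0,0,0],1],[[0,0,-24],[0,0,0],1],[[0,0,-30],[0,0,0],1]]' ; python3 -c "
from h import *
o=robot.get_obs();print(o['wrist_force'],o['wrist_torque'])"
```

```text
time: 14.1
tool_pos: [0.4954, 0.0084, 0.113]
ee_rot: [-3.141, 0.001, -1.064]
wrist_force: [-0.6, 1.0, 1.0]
width: 0.0118
time: 14.6
tool_pos: [0.495, 0.0088, 0.113]
ee_rot: [-3.141, 0.002, -0.54]
wrist_force: [-2.9, 2.5, 1.5]
width: 0.0119
[-2.85794835  2.4965643   1.50627799] [ 0.26237281  0.50087007 -0.10673226]
```

```bash
python3 -m jog '[[[0,0,-6],[0,0,0],1],[[0,0,-12],[0,0,0],1],[[0,0,-18],[0,0,0],1],[[0,0,-24],[0,0,0],1],[[0,0,-29.5],[0,0,0],1]]' && python3 -m jog '[[[0,0,0],[0,0,0],1],[[0,0,0],[0,0,0],1],[[0,0,0],[0,0,0],0.5],[[0,0,0],[0,0,0],0.15],[[0,0,0],[0,0,0],0.15]]' && python3 -m jog '[[[0,0,0],[0,0,0],0.15],[[0,0,0],[0,0,-30],0.15],[[0,0,0],[0,0,-70],0.15],[[0,0,0],[0,0,-100],0.15],[[0,0,0],[0,0,-120],0.15]]' && python3 -m jog '[[[0,0,0],[0,0,0],0.15],[[0,0,0],[0,0,0],0.15]]'
python3 - <<'E'
from h import *
snap('wrist','w6');p,r=tool();print(p,r.as_euler('xyz',True))
s=load('w6');uv,P=cloud(s)
d=P[(abs(P[:,0]-.497)<.045)&(abs(P[:,1]-.007)<.035)&(P[:,2]>.135)&(P[:,2]<.147)]
print(len(d),cv2.minAreaRect((d[:,:2]*1000).astype(np.float32)))
b=P[(abs(P[:,0]-.497)<.035)&(P[:,1]>.045)&(P[:,1]<.12)&(P[:,2]>.138)&(P[:,2]<.155)]
print(len(b),cv2.minAreaRect((b[:,:2]*1000).astype(np.float32)),b.max(0))
E
```

```text
time: 15.1
tool_pos: [0.4944, 0.0095, 0.113]
ee_rot: [-3.139, 0.003, -0.025]
wrist_force: [-5.0, 4.0, 3.1]
width: 0.012
time: 15.6
tool_pos: [0.4958, 0.0078, 0.1127]
ee_rot: [3.141, -0.0, -0.031]
wrist_force: [0.4, -0.1, 1.0]
width: 0.0323
time: 16.1
tool_pos: [0.4965, 0.0077, 0.2358]
ee_rot: [3.141, -0.004, -0.031]
wrist_force: [0.2, -0.3, -0.3]
width: 0.0397
time: 16.3
tool_pos: [0.4956, 0.0078, 0.2323]
ee_rot: [3.142, 0.0, -0.031]
wrist_force: [0.9, 0.3, 0.0]
width: 0.0399
[0.49503903 0.007867   0.23116951] [-1.79990144e+02  1.35596693e-01 -1.75618675e+00]
766 ((494.0541076660156, 9.994352340698242), (44.9105339050293, 12.021859169006348), 88.52592468261719)
954 ((496.39569091796875, 87.52471160888672), (53.78761291503906, 9.799297332763672), 88.49951171875) [0.50185754 0.11439535 0.15147711]
```

View pics/w6.png

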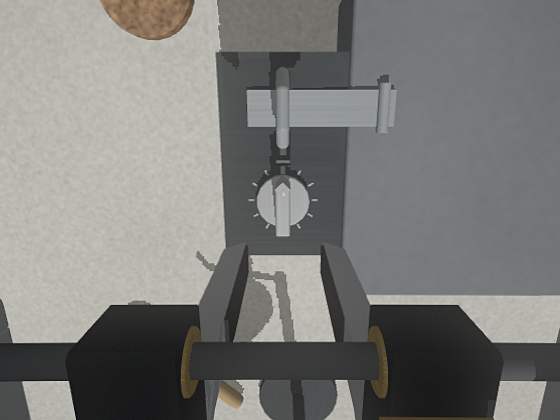

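The dial nose (283,185) points at the index ridge (282,160) and lines up with the shackle (283,110).

```bash
python3 -c "
from h import *
go([.4967,.0865,.126],R.from_euler('xyz',[np.pi,0,np.radians(-1.5)]))"; python3 -m jog '[[[0,0,0],[0,-40,0],0.15],[[0,0,0],[-0.5,-78.5,0],0.15],[[0,0,0],[-0.5,-78.5,30],0.15],[[0,0,0],[-0.5,-78.5,65],0.15],[[0,0,0],[-0.5,-78.5,85],0.15]]' && python3 -m jog '[[[0,0,0],[0,0,0],0.15],[[0,0,0],[0,0,0],0.15]]'; python3 -c "
from h import *
go([.4967,.0865,.126],R.from_euler('xyz',[np.pi,0,np.radians(-1.5)]))"
```

```text
shift mm [ -0.5 -78.6 105.2]
turn deg [-0.   0.1 -0.3]
time: 16.85
tool_pos: [0.4947, 0.0867, 0.1424]
ee_rot: [3.141, 0.008, -0.03]
wrist_force: [-0.3, -0.3, -0.9]
width: 0.0398
time: 17.05
tool_pos: [0.4967, 0.0863, 0.1466]
ee_rot: [3.141, 0.003, -0.031]
wrist_force: [0.7, -0.0, -0.5]
width: 0.0404
shift mm [ 0.  -0.2 20.6]
turn deg [ 0.   0.2 -0.3]
```

```bash
python3 -m jog '[[[0,0,0],[0,0,12],0.15],[[0,0,0],[0,0,20],0.15],[[0,0,0],[0,0,20.5],0.5],[[0,0,0],[0,0,20.5],0.7],[[0,0,0],[0,0,20.5],1]]' && python3 -m jog '[[[0,0,0],[0,0,0],1],[[0,0,0],[0,0,0],1],[[0,0,0],[0,0,0],1]]' && python3 -m jog '[[[0,0,0],[0,0,-1],1],[[0,0,0],[0,0,-2],1],[[0,0,0],[0,0,-4],1],[[0,0,0],[0,0,-6],1],[[0,0,0],[0,0,-8],1]]'
```

```text
time: 17.55
tool_pos: [0.4978, 0.0864, 0.1278]
ee_rot: [-3.141, -0.001, -0.031]
wrist_force: [-0.4, -0.6, -0.5]
width: 0.0197
time: 17.85
tool_pos: [0.4979, 0.0864, 0.1278]
ee_rot: [-3.141, -0.001, -0.031]
wrist_force: [-0.5, -0.4, 0.9]
width: 0.0092
time: 18.35
tool_pos: [0.4974, 0.0864, 0.1353]
ee_rot: [-3.142, 0.0, -0.031]
wrist_force: [0.0, 1.0, -1.4]
width: 0.0089
```

```bash
python3 -m jog '[[[0,0,0],[0,0,-5],1],[[0,0,0],[0,0,-10],1],[[0,0,0],[0,0,-15],1],[[0,0,0],[0,0,-20],1],[[0,0,0],[0,0,-25],1]]' && python3 -m jog '[[[0,0,0],[0,0,-6],1],[[0,0,0],[0,0,-12],1],[[0,0,0],[0,0,-18],1],[[0,0,0],[0,0,-24],1],[[0,0,0],[0,0,-30],1]]' && python3 -m jog '[[[0,0,0],[0,0,-15],1],[[0,0,0],[0,0,-30],1],[[0,0,0],[0,0,-50],1],[[0,0,0],[0,0,-70],1],[[0,0,0],[0,0,-90],1]]' && python3 -m jog '[[[0,0,0],[0,0,-15],1],[[0,0,0],[0,0,-30],1],[[0,0,0],[0,0,-40],1],[[0,0,0],[0,0,-45],1],[[0,0,0],[0,0,-45],1]]' && python3 -m jog '[[[0,0,0],[0,0,0],1],[[0,0,0],[0,0,0],1],[[0,0,0],[0,0,0],1],[[0,0,0],[0,0,0],1],[[0,0,0],[0,0,0],1]]'
python3 - <<'E'
from h import *
a,_=snap('side','d7');b,_=snap('scene','s7')
print(robot.get_obs()['qvel'].round(4))
cv2.imwrite('pics/v7.png',np.hstack([cv2.resize(a[130:340,180:440],(400,323)),cv2.resize(b[120:320,110:380],(400,323))])[:,:,::-1])
s=load('s7');uv,P=cloud(s);p,r=tool()
q=P[(abs(P[:,0]-p[0])<.03)&(abs(P[:,1]-p[1])<.045)&(P[:,2]>.112)&(P[:,2]<p[2]-.01)];print('tcp',p,'shackle low z',q[:,2].min(),len(q))
for sg in(-1,1):
    k=q[(q[:,1]-p[1])*sg>0.01];print(len(k),k.min(0),np.polyfit(k[:,2],k[:,0],1)[0],np.polyfit(k[:,2],k[:,1],1)[0])
E
```

```text
time: 18.85
tool_pos: [0.4976, 0.0864, 0.1609]
ee_rot: [-3.141, -0.0, -0.031]
wrist_force: [0.3, -0.5, -1.3]
width: 0.0091
time: 19.35
tool_pos: [0.4975, 0.0864, 0.1908]
ee_rot: [-3.142, -0.0, -0.031]
wrist_force: [0.0, 0.6, -1.6]
width: 0.0089
time: 19.85
tool_pos: [0.4977, 0.0864, 0.2826]
ee_rot: [-3.141, -0.002, -0.031]
wrist_force: [-0.6, -0.7, -1.6]
width: 0.0089
time: 20.35
tool_pos: [0.4978, 0.0864, 0.3263]
ee_rot: [-3.141, -0.002, -0.031]
wrist_force: [0.0, 0.4, -2.3]
width: 0.0093
time: 20.85
tool_pos: [0.4974, 0.0864, 0.325]
ee_rot: [-3.142, 0.0, -0.031]
wrist_force: [0.6, 0.4, -1.7]
width: 0.0086
[-0.0002 -0.0009 -0.0017  0.0017 -0.0001 -0.0005]
tcp [0.49747737 0.08635553 0.32522134] shackle low z 0.2555248265710904 255
138 [0.49013376 0.0423599  0.25552483] 0.040786858261341714 0.11673210256687058
117 [0.49503815 0.10421792 0.25562097] 0.047235376130864724 -0.02134578316065855
```

View pics/v7.png

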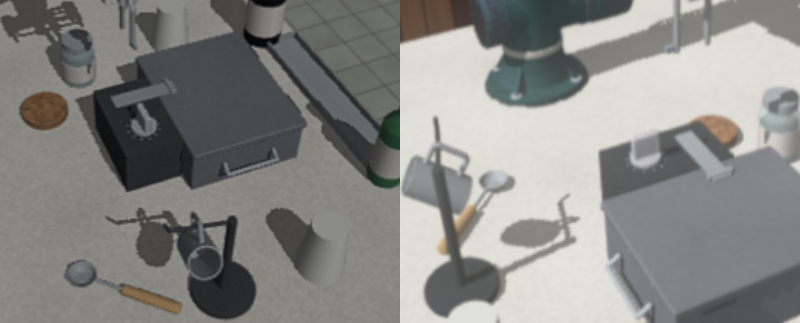

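The jug hangs by its handle on the rod, the dial nose points at the ridge, and the shackle is out of the lock. Its feet are at about 0.255 m and its legs are near vertical. Everything else is undisturbed, so I'm handing in.

```bash
python3 -c "
from bench import close_job
print(close_job())"
```

```text
the job is handed in; nothing more can be done
None
```

I hung the jug by its handle on the hook rod and let go. I then turned the dial three clicks (90°) counterclockwise to the index ridge, pulled the shackle straight up out of the lock, and handed in while holding it.

**Last checks, at 20.9 s:**
- **Jug:** both cameras show it hanging on the rod.
- **Dial:** the nose is aligned with the ridge; its bar is at 88.5°, the same as the shackle.
- **Shackle:** the gripper holds it upright and still, with its feet at about 0.255 m, some 15 cm above the lid. The wrist carries about 1.7 N, roughly the shackle's weight.
- **Other objects:** the jar, cup, coasters and spoon visible in the last pictures looked undisturbed by eye. I did not measure their positions again, and the other cup was mostly out of view.

**Small disagreements:**
- The camera views differed by 2–3 mm on positions, which did not affect any grasp.
- The gripper reads 1–1.5 mm less than nominal on the jug and the shackle.
- A rough line fit to the shackle legs showed slopes up to 0.12. The larger one is probably stray points near the fingers, as the legs look upright in the picture.

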